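# Clamp a specimen on the spectrometer crystal with the slip-clutch press

### The job

Put the round specimen flat on the crystal of the infrared spectrometer and let go of it, swing the press arm gently over it until the arm meets its stop, then turn the knob on the arm clockwise until its slip clutch lets go and has clicked two or three times, and leave the specimen clamped like that. The crystal is brittle, so set the specimen down gently and do not crank on after those clicks; leave the square specimen and the other things on the bench where they are.

Things in the scene. Friction and masses are not known exactly. Their poses are not given: they have to be found in the camera images.
- spectrometer: white bench spectrometer with a grey deck, 170 (x) x 260 (y) mm, fixed to the bench; origin at the centre of its underside, z up, front faces -x. The deck is 75 mm above the bench.
- crystal (a point): centre of the small crystal, on the top face of a round steel plate 62 mm across that stands 2 mm proud of the deck (77 mm above the bench). Axes as the spectrometer's. The specimen lies flat on this plate, centred on the crystal to a few mm.
- round_specimen: round off-white plastic disc, 28 mm across and 9 mm thick, 14 g, lying on the bench; origin at the centre of its underside
- square_specimen: square off-white plastic piece, 26 x 26 x 9 mm, the next specimen; origin at the centre of its underside; not to be used now
- press_arm (a joint): angle (rad) of the press arm about a vertical post 75 mm behind the crystal (spectrometer +x). 0: the arm lies over the crystal and meets a hard stop; it grows as the arm swings out counter-clockwise (seen from above), to the spectrometer's right (-y), 1.9 at most. The hinge has friction (about 0.15 N m) and stays where it is left; pushing the end of the arm takes about 2 N.
- press_end (a point): centre of the round end of the press arm (44 mm across, 18 mm high, 105 to 123 mm above the bench), 75 mm from the post, on the knob's axis; its x axis points to the post. A steel plunger, 14 mm across, stands out below; over a specimen on the crystal its foot is at first 1.7 to 8.3 mm clear, different each time. The arm can be pushed at its sides or led round by the knob.
- knob_grip (a point): on the vertical axis of the black fluted knob on the arm's end. Round, 40 mm across, 28 mm high, from 127 to 155 mm above the bench (this point: 147 mm); it turns but keeps its height. Clockwise from above drives the plunger down 2.5 mm per rad at about 0.3 N m; once it bears, the torque rises over about 0.6 rad until the clutch slips, clamping with about 80 N. The screw stays put when let go.
- vial: clear glass vial with a black cap, 27 mm across and 58 mm high, standing; origin at the centre of its foot; to be left alone
- tweezers: steel tweezers lying on the bench, 128 x 20 x 9 mm; origin at the centre of their underside; to be left alone
- crystal_plate: the round steel plate, 62 mm across, 2 mm thick, that carries the crystal; fixed to the deck; origin at the centre of its underside, below the crystal
- slip_clutch (a joint): how far the clutch in the knob has slipped (rad, clockwise positive): near 0 until it lets go, then 0.26 per click (24 clicks a turn). It lets go at about 0.5 N m: at each click the torque felt on the knob climbs to 0.35 to 0.5 N m and drops suddenly to about 0.1. The clutch's springs wind up by about 0.13 rad before it slips, and unwind when the knob is let go.

How it is judged (in metres and radians):
On the way, in this order (a step that is already met when the one before it is completed fails the run):
1. the round specimen lies on the crystal, released, with the arm still swung out (distance between round_specimen and crystal below 0.007 m and angle between round_specimen's own z axis and vertical below 0.1 rad and contact force between round_specimen and the arm below 0.1 N and value of joint press_arm above 0.6 rad), for 0.2 s.
2. the arm is swung in to its stop over the specimen (value of joint press_arm below 0.04 rad and horizontal distance between round_specimen and crystal below 0.008 m), for 0.2 s.
3. the clutch has slipped and clicked with the specimen clamped (value of joint slip_clutch above 0.35 rad and contact force between round_specimen and crystal_plate above 40 N), for 0.1 s.
At the end, for the whole second after the job is handed in: the round specimen lies flat on the crystal within 9 mm of its centre, the press arm is at its stop (within 0.05 rad), the clutch has slipped by 0.35 to 1.0 rad (two or three clicks) and the plunger still clamps the specimen (contact force over 40 N) (all of step 3 and distance between round_specimen and crystal below 0.009 m and angle between round_specimen's own z axis and vertical below 0.1 rad and value of joint press_arm below 0.05 rad and linear speed of round_specimen below 0.01 m/s and value of joint slip_clutch below 1 rad); the robot touches nothing.
It fails at once if the clutch is cranked on to a fourth click (1.0 rad of slip) (value of joint slip_clutch above 1 rad).
It fails at once if the specimen is pushed onto the brittle crystal by hand with more than 25 N (value of joint press_arm above 0.3 rad and contact force between round_specimen and crystal_plate above 25 N).
It fails at once if the arm is slammed against its stop (over 1.5 rad/s near it) (value of joint press_arm below 0.06 rad and velocity of joint press_arm below -1.5 rad/s).
It fails at once if the square specimen, the vial or the tweezers are moved by more than 15 mm (distance of any of square_specimen, vial, tweezers from where it was at the start of the episode above 0.015 m).
It also fails if it takes over 72 s, if anything falls off the work surface, if the arm or the gripper's body presses on something with over 40 N, if the wrist force passes 120 N, or if a joint passes its speed limit or range.

### The arm

A 6-joint arm with a two-finger parallel gripper is mounted at the origin on the work surface; the furniture and walls round the work are solid. World frame = base frame: x ahead of the robot, y to its left, z up, the work surface at z = 0. Lengths are in m, angles in degrees, forces in N, time in s.
With the tool pointing down it reaches from about 0.35 to 0.875 m from the base axis. Payload 4.2 kg.
Tool frame: the origin (TCP) lies midway between the tips of the shut fingers; the grasp point (between the pads) lies 19 mm behind it; z points along the fingers, y is the line along which they close (so a half turn about z gives the same grasp; the last joint's range is limited). The gripper opens to 87 mm and grips with 3 to 60 N. Pads are 19 mm wide; open, the fingers measure 117 mm over their backs; the gripper's body (75 mm by 190 mm) begins 51 mm behind the grasp point.
Start: joints at [91.65, 22.042, 0.453, 0, -68.411, -14.817], TCP at [0.142, 0.609, 0.223] pointing down, gripper open.
Joint ranges: [-179.83, 179.83], [-69.29, 118.12], [-61.27, 80.66], [-181.25, 117.63], [-171.15, -9.14], [-177.46, 177.46]. Speed limits (degrees/s): [159.86, 159.86, 180, 180, 180, 180].

### API

Orientations are given as [roll, pitch, yaw] about the fixed x, y, z axes, in that order (R = Rz(yaw) Ry(pitch) Rx(roll)).
In Python, from workcell import env gives the robot as it stands. The module is installed in compiled form; this text tells all that it offers. Calls block until the motion is done:
- env.goto(position, orientation): joint-space move of the TCP to a pose.
- env.move_straight(position, rotation=None, rate=0.15, force_limit=None): straight line of the TCP; rotation=None keeps the orientation; rate is the mean speed in m/s. With force_limit (N) it stops when the force on the tool has changed by that much, and returns True; else False.
- env.set_joints(angles): joint-space move.
- env.gripper_to(opening, grasp_force=None): opening from 0.0 (shut) to 1.0 (fully open); grasp_force is the grip in N (None keeps the last); returns when the fingers have stopped.
- env.dwell(seconds).
- env.inverse_kinematics(position, orientation): joint angles nearest the present ones, or None.
- env.read_state(): the state.
- env.grab_frame(name): name is "scene" or "top" or "wrist"; returns a dict with "image" (420x560x3 uint8, blue, green, red), "fx", "fy", "cx", "cy" (pixels), "position" and "orientation" of the camera in the world. Camera axes: x right, y up, looking along -z (the intrinsics and any distortion apply to the point x, -y, -z); pixel columns grow to the right and rows downward; lengths in m; the calibration is good to about 2 mm. A picture is of the moment at which its call begins. There is no depth.
A pose or a line that the arm cannot do raises env.Unreachable and nothing moves.
- env.close_job(): hands the job in; it is judged then, once.
Trained networks look in a picture, given as the dict that the camera call returned (one of the last four; its "shot" number tells which), for a name from the list of things; names that differ only in an ending like _2 or _b are one class to them, and where a whole thing is asked for, a point or a joint stands for the part that bears it (a point fixed in the world has none). Each returns a list of dicts, best first, with "score" (0 to 1); they miss things now and then, are a little off and sometimes report something else, mostly with a low value. They report only what shows in the picture. A call takes as long as a camera call.
- env.search_frame(picture, thing): "xyz" ([x, y, z] in m, in world coordinates, good to about 4 mm: the middle of the surface that is visible of it).
- env.trace(picture, thing): "mask" (420x560 bool, what is visible of it).
The state is a dict: "clock": time; "joint_positions": joint angles; "qvel": joint speeds; "joint_torque": joint torques, N m; "position": TCP position; "tool_rot": TCP orientation; "force": force on the tool from outside, world axes, zero at the start; "wrist_torque": the same for the moment, N m; "opening": opening from 0.0 (shut) to 1.0 (fully open); "finger_force": force on a finger pad.
Only numpy, scipy, OpenCV 4.12 (cv2) and the standard library are available. Lean on these libraries where they do the work, as an engineer would, in place of code of your own. Each camera call takes 0.05 s, during which the arm holds its last target. There are 200 camera calls.

## Working session

There is one attempt and no reset: what is moved stays moved. The work goes in short steps, each a Python script; the robot and the scene stay as the last script left them, time stands still between calls to the robot, and variables do not carry over. Pictures are saved under pics/ and viewed, at most 10 in all, crops included, and the job is handed in when it is done.

```bash
mkdir -p pics
python3 - <<'E'
from workcell import env
import cv2,numpy as np
s=env.read_state();print(s)
fs={n:env.grab_frame(n) for n in("scene","top")}
for n,f in fs.items():
  cv2.imwrite(f"pics/{n}1.png",f["image"]);print(n,f["position"],f["orientation"],f["fx"])
  for t in("round_specimen","square_specimen","knob_grip","press_end","crystal","crystal_plate","spectrometer","vial","tweezers"):
    try:print(t,[(np.round(d["xyz"],4).tolist(),round(d["score"],2)) for d in env.search_frame(f,t)[:3]])
    except Exception as e:print(t,e)
E
```

```text
{'clock': 0.0, 'joint_positions': array([ 9.16500452e+01,  2.20882337e+01,  3.78754208e-01, -2.95050534e-02,
       -6.84111724e+01, -1.48186807e+01]), 'qvel': array([-0.06326614,  0.02614322, -0.01363252, -0.00762646, -0.07519093,
        0.05501154]), 'joint_torque': array([-2.22453828e-04, -3.90665424e+01,  1.87407714e+01,  4.22022477e+00,
        1.09404206e-02, -1.94297018e-04]), 'position': array([0.14220572, 0.60797502, 0.2214779 ]), 'tool_rot': array([ 1.79876347e+02, -4.35812545e-03, -1.31795159e+01]), 'force': array([ 0.31238057, -0.2203128 ,  0.38929611]), 'wrist_torque': array([ 0.02611782, -0.00035823,  0.03325016]), 'finger_force': 0.0, 'opening': 1.0010743731285718}
scene [-0.17269548 -0.39344871  0.88639494] [ 42.91998555  -0.85454756 -55.18770449] 445.7205102101599
round_specimen [([0.4397, -0.1825, 0.0075], 0.68)]
square_specimen []
knob_grip [([0.4428, 0.113, 0.1512], 0.6)]
press_end [([0.4521, 0.1181, 0.1294], 0.97)]
crystal [([0.4174, 0.1968, 0.0789], 0.84)]
crystal_plate [([0.4151, 0.1988, 0.0729], 0.52)]
spectrometer [([0.398, 0.1134, 0.0748], 0.58)]
vial [([0.3402, -0.2006, 0.041], 0.75)]
tweezers []
top [ 0.31291033 -0.00490287  1.0239677 ] [  5.07883881  -0.92950047 -91.21139075] 420.47257748215486
round_specimen []
square_specimen []
knob_grip [([0.4475, 0.1178, 0.1522], 0.81)]
press_end [([0.4474, 0.1221, 0.1545], 0.3)]
crystal [([0.4122, 0.2001, 0.0772], 0.61), ([0.3448, -0.1991, 0.0568], 0.36)]
crystal_plate [([0.4164, 0.2005, 0.0743], 0.68)]
spectrometer [([0.418, 0.1373, 0.0791], 0.75), ([0.4445, 0.1226, 0.158], 0.7)]
vial [([0.3454, -0.1952, 0.0585], 0.44)]
tweezers []
```

View pics/scene1.png

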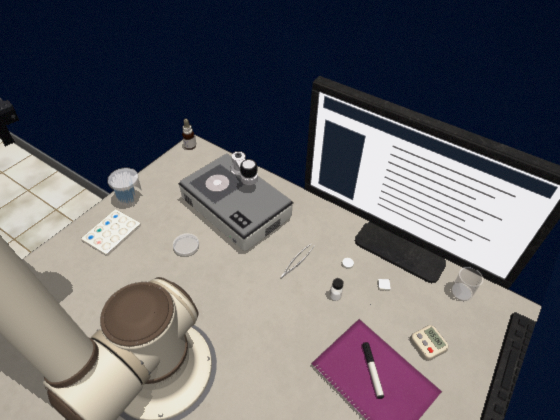

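View pics/top1.png

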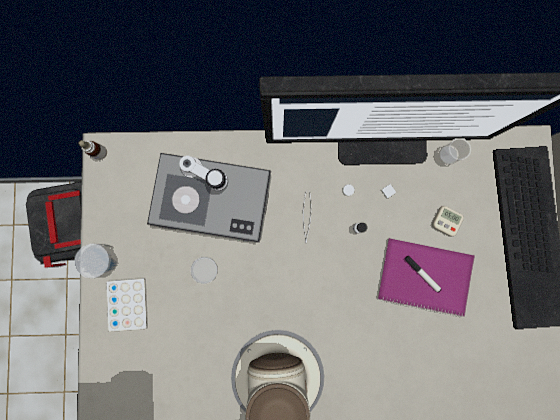

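The round specimen is at top (348,190), the square one at (389,191), the vial at (360,228), the crystal at (186,200) and the knob at (215,179). The press arm is swung out by about 1.2 rad.

```bash
cat > h.py <<'E'
from workcell import env
import cv2,numpy as np
from scipy.spatial.transform import Rotation as R
def ray(f,uv,z):
    K=np.array([[f["fx"],0,f["cx"]],[0,f["fy"],f["cy"]],[0,0,1.]])
    d=np.linalg.inv(K)@[uv[0],uv[1],1]; d=R.from_euler("xyz",f["orientation"],degrees=True).apply([d[0],-d[1],-d[2]])
    p=np.array(f["position"]); return p+d*(z-p[2])/d[2]
def see(f,t,z):
    for d in env.trace(f,t)[:2]:
        m=cv2.moments(d["mask"].astype(np.uint8),True)
        if m["m00"]: 
            uv=(m["m10"]/m["m00"],m["m01"]/m["m00"]); print(t,"mask",round(d["score"],2),int(m["m00"]),np.round(uv,1),np.round(ray(f,uv,z),4))
    print(t,"xyz",[(np.round(d["xyz"],4).tolist(),round(d["score"],2)) for d in env.search_frame(f,t)[:2]])
E
python3 - <<'E'
from h import *
f=env.grab_frame("top")
for uv in((161,153),(271,172),(148,225),(258,242)): print(ray(f,uv,.075))
print("crystal",ray(f,(186,200),.077),"post",ray(f,(187,163),.125),"knob",ray(f,(216.5,178.5),.155))
env.goto([0.40,0.17,0.30],[180,0,-70])
f=env.grab_frame("wrist");cv2.imwrite("pics/w1.png",f["image"])
print(f["position"],f["orientation"],env.read_state()["clock"])
see(f,"crystal_plate",.077);see(f,"crystal",.077);see(f,"knob_grip",.155);see(f,"press_end",.123)
env.goto([0.42,-0.18,0.20],[180,0,0])
f=env.grab_frame("wrist");cv2.imwrite("pics/w2.png",f["image"])
print(f["position"],f["orientation"],env.read_state()["clock"])
see(f,"round_specimen",.009);see(f,"square_specimen",.009)
E
```

```text
[0.52423219 0.25658677 0.075     ]
[0.47581122 0.00663552 0.075     ]
[0.36056005 0.28486427 0.075     ]
[0.31732888 0.03874474 0.075     ]
crystal [0.41512811 0.19941009 0.077     ] post [0.49019518 0.18686198 0.125     ] knob [0.45047923 0.11930817 0.155     ]
[0.4249959  0.10247414 0.46226052] [-1.51972327e+01  6.10082631e-03 -1.59915553e+02] 2.9667
crystal_plate xyz [([0.4183, 0.197, 0.0794], 0.87)]
crystal mask 0.55 1537 [264.4 204.5] [0.4173 0.1977 0.077 ]
crystal xyz [([0.421, 0.2008, 0.0745], 0.98)]
knob_grip mask 0.76 1350 [252.2 141.3] [0.4524 0.1199 0.155 ]
knob_grip xyz [([0.4505, 0.1245, 0.1552], 0.72)]
press_end mask 0.7 2694 [234.6 157.5] [0.4684 0.1458 0.123 ]
press_end xyz [([0.4613, 0.1409, 0.1278], 0.77)]
[ 0.49235874 -0.18043282  0.36270541] [-1.51915649e+01 -5.60036911e-02 -8.99653543e+01] 5.2
round_specimen mask 0.97 410 [285.1 177.1] [ 0.4421 -0.1831  0.009 ]
round_specimen xyz [([0.4425, -0.1783, 0.0092], 0.68)]
square_specimen mask 0.63 472 [364.9 180.6] [ 0.4379 -0.2805  0.009 ]
square_specimen xyz [([0.4342, -0.2821, 0.0075], 0.97), ([0.3561, -0.2026, 0.0427], 0.2)]
```

Run:
```python
from h import *
x,y=.4415,-.182
env.gripper_to(0.65,8)
env.goto([x,y,.10],[180,0,0])
print(env.move_straight([x,y,.03],rate=.1))
print(env.move_straight([x,y,.004],rate=.03,force_limit=4),env.read_state()["position"])
env.gripper_to(0,8)
s=env.read_state();print(s["opening"],s["finger_force"],s["position"])
env.move_straight([x,y,.12],rate=.12)
s=env.read_state();print(s["opening"]*87,s["finger_force"],s["clock"])
f=env.grab_frame("wrist");cv2.imwrite("pics/w3.png",f["image"])
see(f,"round_specimen",s["position"][2]+.005)
```

```text
False
False [ 0.44165308 -0.18201886  0.00411275]
0.31615579482914513 7.999991923570633 [ 0.44151698 -0.1820014   0.00405731]
27.013580019031778 7.999983429908752 10.3167
round_specimen mask 0.77 1378 [283.6 254.8] [ 0.4453 -0.183   0.1243]
round_specimen xyz [([0.4456, -0.1802, 0.125], 0.82)]
```

View pics/w3.png

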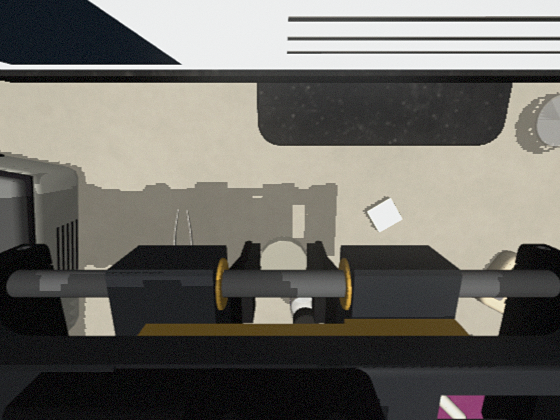

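View pics/w1.png

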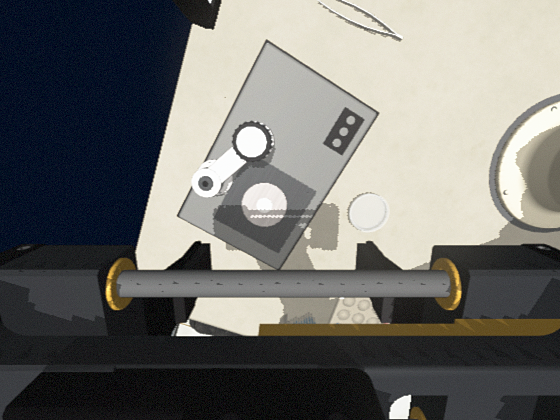

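The disc is held between the fingers at (283,255), and the earlier view confirms the plate at (264,204) and the knob at (252,141). Placing it now.

Run:
```python
from h import *
x,y=.416,.1995
env.goto([x,y,.20],[180,0,-70])
env.move_straight([x,y,.10],rate=.12)
print(env.move_straight([x,y,.079],rate=.02,force_limit=2),env.read_state()["position"],env.read_state()["force"])
env.gripper_to(0.6,8)
env.move_straight([x,y,.17],rate=.12)
env.goto([0.38,0.19,0.26],[180,0,-70])
f=env.grab_frame("wrist");cv2.imwrite("pics/w4.png",f["image"])
print(env.read_state()["clock"])
see(f,"round_specimen",.086);see(f,"crystal_plate",.077);see(f,"knob_grip",.155)
f=env.grab_frame("top")
see(f,"round_specimen",.086);see(f,"crystal_plate",.077)
```

```text
True [0.41588686 0.19938677 0.08072841] [0.0788946  0.15703707 1.4336047 ]
16.3
round_specimen mask 0.95 423 [252.2 193.8] [0.4155 0.1979 0.086 ]
round_specimen xyz [([0.4163, 0.203, 0.0884], 0.96)]
crystal_plate mask 0.74 1527 [251.3 190.8] [0.418  0.1968 0.077 ]
crystal_plate xyz [([0.4142, 0.1939, 0.0769], 0.74), ([0.4594, 0.139, 0.1283], 0.49)]
knob_grip mask 0.97 1891 [233. 113.] [0.4516 0.1201 0.155 ]
knob_grip xyz [([0.4507, 0.1248, 0.1551], 0.92)]
round_specimen mask 0.69 339 [215.3 178.6] [0.4612 0.1319 0.086 ]
round_specimen mask 0.64 113 [184.7 200.1] [0.4141 0.2004 0.086 ]
round_specimen xyz []
crystal_plate mask 0.72 426 [187.  199.4] [0.4164 0.1971 0.077 ]
crystal_plate xyz [([0.4212, 0.1942, 0.0784], 0.7), ([0.4379, -0.276, 0.0069], 0.36)]
```

View pics/w4.png

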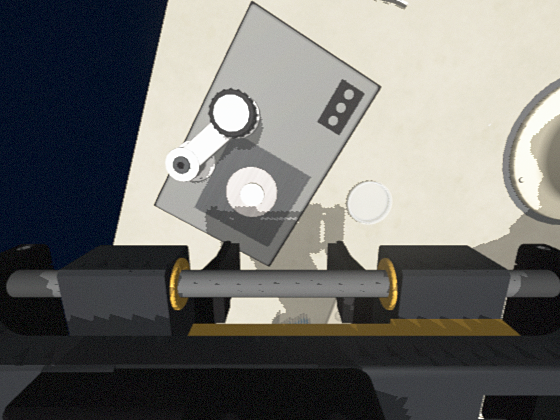

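The disc sits centred on the plate at (252,194), about 2 mm from the centre. Next I cage the knob with the open fingers and lead the arm round to just short of its stop. Then I grip lightly and feel for the stop.

Run:
```python
from h import *
C=np.array([.490,.1855]);r=.0755
def pose(phi): return [*(C+r*np.array([np.cos(np.radians(phi)),np.sin(np.radians(phi))])),.135],[180,0,phi-180]
p,o=pose(239.6); p[:2]=[.4516,.1200]
env.goto([p[0],p[1],.20],o); print(env.read_state()["joint_positions"].round(1))
env.gripper_to(.6,5)
print("down",env.move_straight([*p[:2],.135],rate=.08,force_limit=5),env.read_state()["position"])
for phi in np.linspace(239.6,170,13)[1:-1]:
    p,o=pose(phi)
    if env.move_straight(p,o,rate=.05 if phi>190 else .03,force_limit=15): print("hit",phi,env.read_state()["force"]);break
s=env.read_state();print(phi,s["position"],s["tool_rot"],s["force"],s["clock"])
f=env.grab_frame("scene");cv2.imwrite("pics/s5.png",cv2.resize(f["image"][120:280,150:330],None,fx=3,fy=3))
```

```text
[ 34.9   7.7 -22.8   0.  -59.5 114.7]
down False [0.45200099 0.12021473 0.13545156]
175.8 [0.41463806 0.19101902 0.13499659] [-1.79985922e+02  5.07510993e-03 -4.11546163e+00] [-0.48691576 -0.2078451  -0.28650039] 23.8
```

View pics/s5.png

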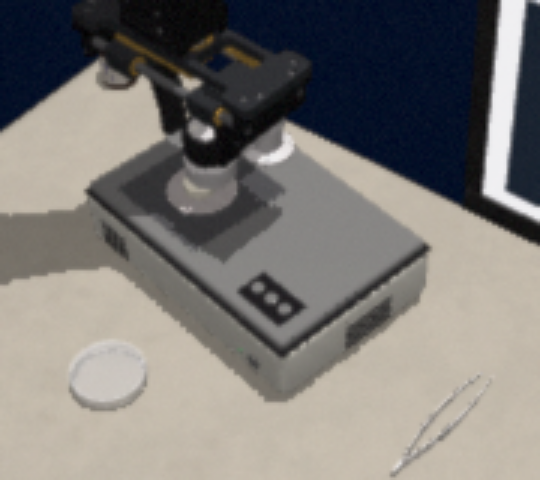

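The fingers cage the knob, with the arm almost over the plate. Now a light grip and the push to the stop.

Run:
```python
from h import *
C=np.array([.490,.1855]);r=.0755
def pose(phi): return [*(C+r*np.array([np.cos(np.radians(phi)),np.sin(np.radians(phi))])),.135],[180,0,phi-180]
env.gripper_to(0,6)
s=env.read_state();print(s["opening"]*87,s["force"],s["finger_force"],s["position"])
for phi in np.arange(174,162,-2.):
    p,o=pose(phi); h=env.move_straight(p,o,rate=.02,force_limit=6); s=env.read_state()
    print(phi,h,s["position"].round(4),s["force"].round(2),s["tool_rot"][2].round(1))
    if h or np.hypot(*s["force"][:2])>8: break
env.dwell(.2);s=env.read_state();print(s["position"],s["force"],s["clock"])
```

```text
40.03246698006987 [-3.00746958 -3.84431994  0.81425011] 6.000182926654816 [0.41379443 0.19028662 0.13465772]
174.0 False [0.4141 0.193  0.1347] [-4.75 -1.3   2.12] -6.0
172.0 False [0.4144 0.1957 0.1347] [-5.   -0.73  2.2 ] -8.0
170.0 False [0.4148 0.1984 0.1347] [-5.56 -2.11  2.18] -10.0
168.0 False [0.4151 0.2002 0.1347] [-5.57 -2.91  2.73] -12.0
166.0 True [0.415  0.2002 0.1345] [ 0.8  -2.92  2.51] -13.9
[0.41495323 0.20013802 0.13453055] [ 3.64713377 -1.00584567  5.16942225] 25.775
```

Run:
```python
from h import *
env.gripper_to(.55,6); env.dwell(.1)
s=env.read_state();f0=s["force"];print(s["position"],f0,s["wrist_torque"])
x,y=.4148,.2000
env.goto([x,y,.135],[180,0,105])
s=env.read_state();print(s["joint_positions"].round(1),s["position"],s["force"],s["wrist_torque"])
env.gripper_to(0,6); env.dwell(.1)
s=env.read_state();print(s["position"],s["force"],s["opening"]*87,s["clock"])
env.gripper_to(0,50); env.dwell(.1)
s=env.read_state();print(s["position"],s["force"],s["opening"]*87,s["wrist_torque"],s["clock"])
```

```text
[0.41283673 0.1988528  0.13326502] [ 0.22705911 -0.15539852 -0.63262606] [-0.00740985 -0.00157744 -0.0453909 ]
[ 46.   11.3 -29.1  -0.  -49.6 148.9] [0.41481152 0.2000061  0.13501006] [-0.12241316  0.10335321 -0.17931745] [-0.09598569 -0.12947243 -0.01945299]
[0.41656629 0.20089829 0.13541273] [ 4.60204924  0.02528306 -2.30683633] 39.58990756423586 28.6167
[0.41661744 0.20091294 0.1354307 ] [ 6.10386019 -0.48213804 -2.7605343 ] 39.00824727496876 [-0.11506179 -1.66957557 -0.02020717] 28.9333
```

```bash
cat > turn.py <<'E'
from h import *
def turn(total,step):
    j=env.read_state()["joint_positions"].copy() if not hasattr(turn,"j") else turn.j
    log=[]
    for _ in range(int(round(total/step))):
        j[5]-=step; env.set_joints(j); s=env.read_state()
        log.append((round(j[5],1),round(s["wrist_torque"][2],3),round(s["joint_torque"][5],3)))
    turn.j=j; return log,s
E
python3 - <<'E'
from turn import *
env.move_straight([.4168,.2006,.135],rate=.02)
s=env.read_state();print(s["position"],s["force"],s["wrist_torque"],s["joint_positions"])
log,s=turn(48,6)
print(log,s["force"],s["position"],s["opening"]*87,s["clock"])
E
```

```text
[0.41682568 0.20081188 0.13530588] [-1.08895194  1.24552717  3.18420847] [ 0.27982685  0.28750305 -0.01890814] [ 4.59217858e+01  1.14517420e+01 -2.87850246e+01 -1.19931537e-02
 -4.97459484e+01  1.49082024e+02]
[(np.float64(143.1), np.float64(0.296), np.float64(-0.365)), (np.float64(137.1), np.float64(0.259), np.float64(-0.364)), (np.float64(131.1), np.float64(0.279), np.float64(-0.364)), (np.float64(125.1), np.float64(0.251), np.float64(-0.365)), (np.float64(119.1), np.float64(0.307), np.float64(-0.325)), (np.float64(113.1), np.float64(0.28), np.float64(-0.35)), (np.float64(107.1), np.float64(0.324), np.float64(-0.351)), (np.float64(101.1), np.float64(0.277), np.float64(-0.351))] [ 7.31039021 -0.64392006 -3.21787949] [0.41777261 0.20083154 0.13543395] 38.99101459105472 31.1917
```

Run:
```python
from turn import *
L=[];drops=[];step=6;armed=False;fine=0
while True:
    l,s=turn(step,step); t=l[0][1]; L.append((float(l[0][0]),float(t)))
    if t>.37 or t<.2: step=2.5
    if t>.3: armed=True
    if armed and t<.2: drops.append(l[0][0]); armed=False
    fine+=step<6
    if len(drops)==2 or turn.j[5]<-165 or np.hypot(*s["force"][:2])>30 or s["clock"]>60 or fine>45: break
print(L,drops,s["force"],s["position"],s["opening"]*87,s["clock"])
```

```text
[(95.4, 0.301), (89.4, 0.293), (83.4, 0.279), (77.4, 0.284), (71.4, 0.294), (65.4, 0.319), (59.4, 0.307), (53.4, 0.308), (47.4, 0.288), (41.4, 0.383), (38.9, 0.342), (36.4, 0.392), (33.9, 0.385), (31.4, 0.422), (28.9, 0.4), (26.4, 0.374), (23.9, 0.425), (21.4, 0.389), (18.9, 0.393), (16.4, 0.453), (13.9, 0.402), (11.4, 0.444), (8.9, 0.412), (6.4, 0.475), (3.9, 0.475), (1.4, 0.435), (-1.1, 0.482), (-3.6, 0.481), (-6.1, 0.356), (-8.6, 0.172), (-11.1, 0.317), (-13.6, 0.326), (-16.1, 0.414), (-18.6, 0.502), (-21.1, 0.472), (-23.6, 0.206), (-26.1, 0.216), (-28.6, 0.272), (-31.1, 0.44), (-33.6, 0.4), (-36.1, 0.531), (-38.6, 0.384), (-41.1, 0.149)] [np.float64(-8.6), np.float64(-41.1)] [ 5.75282383 -7.71120781  3.0427592 ] [0.41746799 0.19838475 0.1358347 ] 38.75364061830979 41.9417
```

Three clicks show in the torque, near −7°, −23° and −40°, so the slip is about 0.78 rad. Releasing, backing off and checking.

Run:
```python
from h import *
env.gripper_to(.6,10)
s=env.read_state();print(s["position"],s["force"])
p=s["position"];env.move_straight([p[0],p[1],.25],rate=.12)
env.goto([.38,.17,.32],[180,0,-70])
f=env.grab_frame("wrist");cv2.imwrite("pics/w6.png",f["image"][100:260,120:400].repeat(2,0).repeat(2,1))
see(f,"knob_grip",.155);print(ray(f,(0,0),.1)[:0],env.read_state()["clock"])
f=env.grab_frame("top");see(f,"knob_grip",.155)
```

```text
[0.41758392 0.20093666 0.13533311] [-0.39325915 -0.22540115  0.09575389]
knob_grip mask 0.98 1082 [245.9 208.4] [0.4169 0.1946 0.155 ]
knob_grip mask 0.39 2609 [226.3 192.9] [0.4436 0.1849 0.155 ]
knob_grip xyz [([0.417, 0.2001, 0.1543], 0.69)]
[] 44.2083
knob_grip mask 0.73 155 [183.2 195.2] [0.4168 0.1883 0.155 ]
knob_grip mask 0.17 688 [185.5 181.2] [0.4461 0.1836 0.155 ]
knob_grip xyz []
```

View pics/w6.png

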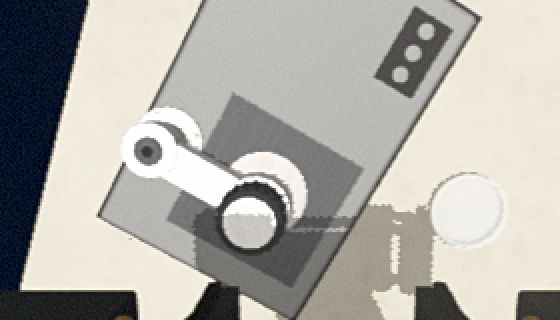

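Run:
```python
from h import *
f=env.grab_frame("wrist");g=cv2.cvtColor(f["image"],cv2.COLOR_BGR2GRAY)
def cap(g,u,v):
    m=(g>120).astype(np.uint8);n,l,st,c=cv2.connectedComponentsWithStats(m[v-20:v+20,u-20:u+20],connectivity=4)
    k=l[20,20];return st[k],c[k]+[u-20,v-20]
st,c=cap(g,244,210);print(st,c,ray(f,c,.155))
g4=cv2.imread("pics/w4.png",0);print(cap(g4,233,113))
see(f,"press_end",.123);see(f,"crystal_plate",.077)
```

```text
[  7   9  27  26 559] [243.68694097 211.60465116] [0.41788768 0.19823868 0.155     ]
(array([   0,    1,   37,   38, 1091], dtype=int32), array([230.69477544, 112.56186984]))
press_end xyz [([0.4382, 0.1906, 0.1193], 0.71), ([0.4224, 0.1328, 0.0725], 0.6)]
crystal_plate mask 0.85 463 [257.6 188.5] [0.413  0.1827 0.077 ]
crystal_plate xyz []
```

```bash
python3 -c "
from workcell import env
print(env.close_job())"
```

```text
the job is handed in; nothing more can be done
None
```

The job is handed in: the round specimen is clamped on the crystal, the arm is at its stop to within about 1 mm by camera, and the torque log shows three clutch clicks (about 0.78 rad, inferred); the verdict was not reported back to me.

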